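Aim the deck flood lantern into the locker

TASK

Light up the bottom of the cedar locker for packing: swing its door wide open, at least square to the locker's front, swivel and tilt the flood lantern's lamp head so that the middle of its beam falls on the middle of the locker's lower opening (below the shelf), and turn the lantern's selector to the two-bar mark. Leave everything else where it is, and let go of everything at the end.

Things in the scene. Friction and masses are not known exactly. Their poses are not given: they have to be found in the camera images.
- locker: cedar locker, fixed; depth 250, width 280, height 300 mm, walls 15. Origin: centre of underside; own -x = way the front faces (about world -y), z up. One shelf, board 141 to 155 mm above the deck; the lower opening below it spans 32 to 141 mm in height and 250 mm in width. The roof is empty. Spot and yaw (about 0.15 rad either way) vary
- door (a joint): locker door angle, rad: 0 shut, 1.571 square to the front, stop 1.95; starts ajar at 0.4 to 0.75, latch free. The free edge, nearer the robot, swings out towards the lantern, then away from the robot. Friction 0.12 N m, stays where left. Board 15 mm thick, 280 wide, 22 to 300 mm above the deck; bar handle on the outer face, 30 mm from the free edge, centred 162 mm up
- door_hinge (a point): on the door's vertical hinge axis (front corner of the locker farther from the robot), at the door's inner face, 300 mm above the deck (the door's top)
- door_edge (a point): top of the door's free edge at its inner face: 280 mm from door_hinge, 300 mm above the deck. The line between the two points is the door's inner face; the 15 mm board lies on its outer side
- bay (a point): aiming point: middle of the locker's lower opening, in the plane of its front, 86 mm above the deck (fixed to the locker)
- lantern: battery flood lantern screwed to the deck: flat grey battery pack 310 x 150 mm, top 55 mm above the deck, a short mast near one end, on it a steel U yoke with a black lamp head. Origin: on the deck under the mast (swivel axis); own x from the selector knob to the mast (about world +y), z up; the pack spans x = -245 to +65 mm. Spot and yaw (0.4 rad either way) vary
- swivel (a joint): swivel of yoke and lamp head about the mast, rad, counter-clockwise from above; at 0 the beam points along the lantern's own +x. Starts at -1.3 to -0.6 (turned away clockwise); stops at +-2.2. Friction 0.30 N m, stays where left
- tilt (a joint): tilt of the lamp head about the level axis between the yoke arms, rad: 0 = level beam, positive = beam downwards. Starts at -0.65 to -0.25 (beam up); stops -1.15 and +0.95. Friction 0.15 N m, balanced, stays where left
- pivot (a point): where tilt and swivel axes meet, 240 mm above the deck; turns with the yoke: own x = level direction of the beam, own y = along the tilt axis, to the left of the beam. Yoke arms: y = +-71 to 80 mm, 24 mm wide, tops 255 mm above the deck; outside each a fixed black hand knob, 30 mm diameter, on the tilt axis from y = +-80 to +-112 mm (handy to push for swivelling)
- lens (a point): centre of the lamp head's front glass (white, grid of small squares), 18 mm ahead of pivot; own x = beam direction, y = left, z = up along the glass. The head is a box 36 mm thick along x (centred on the pivot), 130 wide, 100 high
- handle (a point): middle of the round black carry handle over the lamp head: a bar 12 mm thick, 60 mm long, parallel to the tilt axis, 95 mm above that axis when the beam is level, held by a leg at each end; tilts with the head (push it to tilt). It is clear underneath for 39 mm
- dial (a joint): selector angle, rad, growing clockwise from above. Click stops 0.6 apart: 0 = small ring (off), 0.6 = one bar, 1.2 = two bars, 1.8 = three bars; a spring pulls it to the nearest stop (about 0.05 N m to pass between stops). Starts at or near the ring or the one-bar stop
- dial_grip (a point): on the selector's vertical axis, 180 mm from the mast, 89 mm above the deck (height to grip). Black round skirt, 48 mm diameter, top 66 mm above the deck, with a bar grip 46 long, 14 thick, up to 96 mm above the deck; white line on its pointing end. In the lantern's own x, y the pointing end lies at -0.671 rad minus dial (counter-clockwise positive)
- mask_case: white hard mask case, 180 x 100 x 90 mm, on the locker's shelf; origin under its middle. Leave alone
- tumbler: smoky glass tumbler, 76 mm wide, 95 mm high, on the locker's shelf; origin under its middle. Leave alone
- carabiner: stainless carabiner, about 111 mm long, flat on the deck, origin at its middle; leave alone
- sunscreen: plastic bottle, 54 mm wide, 160 mm high, on the deck, origin under its middle; leave alone
- small_lamp: small round battery lantern with a push button on top, 76 mm wide, 143 mm high, on the deck (not the flood lantern), origin under its middle; leave alone
- weight: lead dive weight, 85 x 60 x 28 mm, on the deck, origin under its middle; leave alone

How it is judged:
By the outcome, as a careful person would: the job done as asked, in the order asked, and still so for the second after the job is handed in, with the robot touching nothing.
It also fails if it takes over 72 s, if anything falls off the work surface, if the arm or the gripper's body presses on something with over 40 N, if the wrist force passes 120 N, or if a joint passes its speed limit or range.

ROBOT

A 6-joint arm with a two-finger parallel gripper is mounted at the origin on the work surface. World frame = base frame: x ahead of the robot, y to its left, z up, the work surface at z = 0. Lengths are in m, angles in rad, forces in N, time in s.
With the tool pointing down it reaches from about 0.25 to 0.775 m from the base axis. Payload 4 kg.
Tool frame: the origin (TCP) lies midway between the tips of the shut fingers; the grasp point (between the pads) lies 19 mm behind it (grip_point_offset is the distance from the TCP to the grasp point, in m); z points along the fingers, y is the line along which they close (so a half turn about z gives the same grasp; the last joint's range is limited). The gripper opens to 94 mm and grips with 3 to 60 N. Pads are 16 mm wide; open, the fingers measure 119 mm over their backs; the gripper's body (75 mm by 177 mm) begins 78 mm behind the grasp point.
Start: joints at [-1.271, 0.087, 1.371, -0, 1.684, -0.103], TCP at [0.216, -0.506, 0.206] pointing down, gripper open.
Joint ranges: [-3.1, 3.1], [-0.76, 2.03], [0.27, 2.55], [-1.08, 4.22], [0.17, 2.65], [-2.57, 2.57]. Speed limits (rad/s): [2.79, 2.79, 3.14, 3.14, 3.14, 3.14].

INTERFACE

Orientations are given as [roll, pitch, yaw] about the fixed x, y, z axes, in that order (R = Rz(yaw) Ry(pitch) Rx(roll)).
In Python, from bench import * gives the robot as it stands.
- The arm moves only by the tool carry_out, never from a script. Its argument "commands" is a list of rows, each a list of 6 numbers: the shift along the tool's x, y, z in m, then the turn, a rotation vector about the tool's x, y, z in rad. In form: [[tx, ty, tz, rx, ry, rz], ...]. A call has exactly 5 rows; each row is the pose to reach, as a shift and turn from the pose commanded when the call began, along the tool's axes at that moment; what a row does not reach only later rows make up. A row lasts 1/10 s, in which the tool goes at most 50 mm and 8.59 degrees, less where a joint would pass 70% of its speed; a pose out of reach is approached as far as the arm can. A call with a gripper value outside its range is refused whole. "jaw" is the opening, from 0 (shut) to 1 (fully open), set as the call begins (left out, the last holds). The fingers move at their own pace and stop on an object; the grip force is fixed at half the most. Time passes only in rows, so rows that repeat a pose let the fingers close, or fill a call up. It gives the time, the measured TCP pose, the force, the opening and the grip force at its end, in the units of the state.
- get_obs(): the state, without advancing time (a new reading comes with each control period).
- snapshot(name): name is "scene" or "top"; returns a dict with "img" (384x512x3 uint8, red, green, blue), "range_z" (384x512 float32, m along the optical axis (not along the pixel's ray), 0 where there is no reading), "fx", "fy", "cx", "cy" (pixels), "distortion" ([k1, k2, p1, p2, k3] as OpenCV has them; the pictures are not rectified), "R" (3x3) and "t" (3): a world point X has camera coordinates R X + t. Camera axes: x right, y down, z forward; pixel columns grow to the right and rows downward; lengths in m; the calibration is good to about 2 mm. A picture is of the moment at which its call begins.
- close_job(): hands the job in; it is judged then, once.
The state is a dict: "time": time; "joint_positions": joint angles; "qvel": joint speeds; "joint_torque": joint torques, N m; "tool_pos": TCP position; "ee_rot": TCP orientation; "wrist_force": force on the tool from outside, world axes, zero at the start; "wrist_torque": the same for the moment, N m; "width": finger opening in m; "finger_force": force on a finger pad.
Only numpy, scipy, OpenCV 4.12 (cv2) and the standard library are available. Lean on these libraries where they do the work, as an engineer would, in place of code of your own. Each camera call takes 0.05 s, during which the arm holds its last target. There are 200 camera calls.

## Working session

There is one attempt and no reset: what is moved stays moved. The work goes in short steps, Python scripts to look and compute and a tool call to move; the robot and the scene stay as the last step left them, time stands still between calls to the robot, and variables do not carry over. Pictures are saved under pics/ and viewed, at most 10 in all, crops included, and the job is handed in when it is done.

Besides the shell and the picture viewer there is one more tool, called after "Emit:" by a JSON object that holds its "op" and its "data". carry_out: Moves the arm, as the interface text tells. Its arguments: {"type":"object","properties":{"commands":{"type":"array","items":{"type":"array","items":{"type":"number"}}},"jaw":{"type":"number"}},"required":["commands"]}

```bash
ls; mkdir -p pics; python3 - <<'E'
from bench import *
import cv2,numpy as np,pickle
d={}
for n in("scene","top"):
    s=snapshot(n);d[n]=s;cv2.imwrite(f"pics/{n}0.png",cv2.resize(s["img"][:,:,::-1],(800,600),interpolation=cv2.INTER_CUBIC))
    print(n,s["fx"],s["distortion"],(-s["R"].T@s["t"]).round(3),s["R"].round(3).tolist())
pickle.dump(d,open("s0.pkl","wb"))
o=get_obs();print(o)
E
```

```text
pics
scene 438.0522020861803 [-0.02124386  0.          0.          0.          0.        ] [ 0.183 -0.748  1.34 ] [[0.877, -0.48, 0.008], [-0.383, -0.709, -0.593], [0.29, 0.517, -0.805]]
top 377.8480084591973 [-0.09311555  0.          0.          0.          0.        ] [ 0.341 -0.03   1.345] [[-0.004, -1.0, 0.002], [-0.98, 0.004, -0.201], [0.201, -0.003, -0.98]]
{'time': 0.1, 'joint_positions': array([-1.27110805e+00,  8.78836093e-02,  1.37206000e+00, -3.50914544e-05,
        1.68360259e+00, -1.03103749e-01]), 'qvel': array([-0.00114235, -0.00015316, -0.00407741,  0.0005306 ,  0.00029996,
        0.00037368]), 'joint_torque': array([ 2.17317625e-03, -3.41251302e+01, -3.03300941e+01,  7.20569585e-02,
        3.03614361e-02, -9.17150123e-05]), 'tool_pos': array([ 0.21543304, -0.50552774,  0.20444172]), 'ee_rot': array([-3.13964590e+00, -1.66369729e-04,  4.02787947e-01]), 'wrist_force': array([-0.11338207, -0.08291733,  0.45396745]), 'wrist_torque': array([-0.01478222,  0.02998063, -0.01080322]), 'finger_force': 0.0, 'width': 0.09409214946097065}
```

View pics/scene0.png

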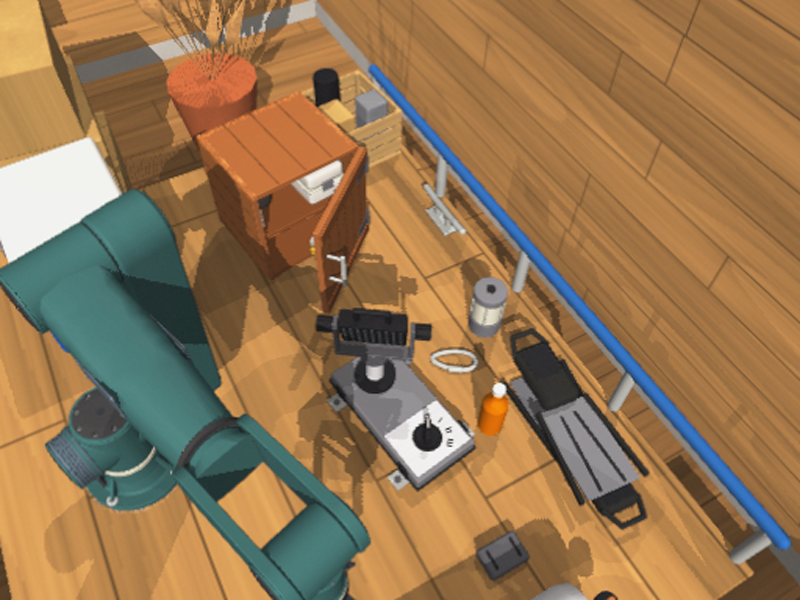

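View pics/top0.png

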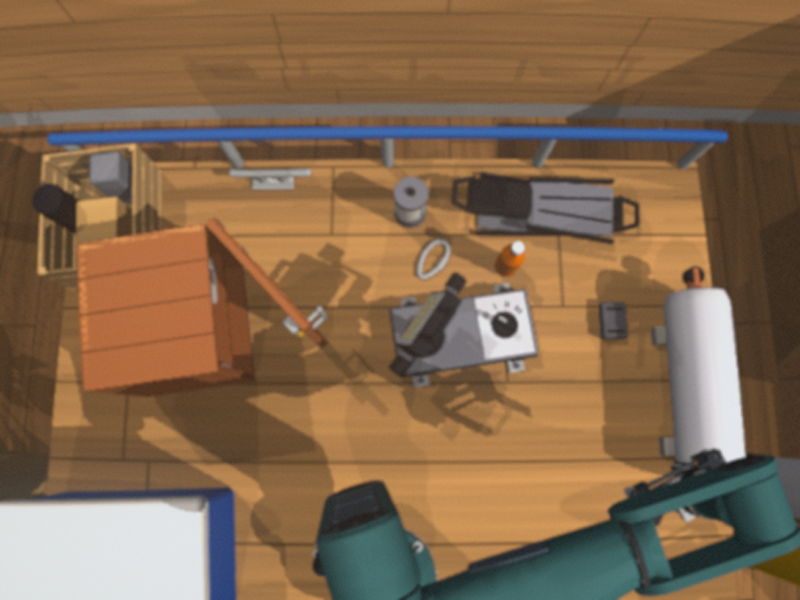

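```bash
cat > h.py <<'E'
import numpy as np,cv2,pickle
def cloud(s):
    h,w=s["range_z"].shape
    u,v=np.meshgrid(np.arange(w),np.arange(h))
    K=np.array([[s["fx"],0,s["cx"]],[0,s["fy"],s["cy"]],[0,0,1]])
    p=cv2.undistortPoints(np.stack([u,v],-1).reshape(-1,1,2).astype(np.float64),K,np.array(s["distortion"])).reshape(h,w,2)
    z=s["range_z"].astype(float)
    C=np.dstack([p*z[...,None],z]);W=(C-np.array(s["t"]))@np.array(s["R"])
    W[z==0]=np.nan
    return W
def load(f):return pickle.load(open(f,"rb"))
E
python3 - <<'E'
from h import *
d=load("s0.pkl")
s=d["top"];W=cloud(s);z=W[...,2]
img=s["img"];hsv=cv2.cvtColor(img,cv2.COLOR_RGB2HSV)
vis=cv2.applyColorMap(np.nan_to_num(np.clip(z/0.4,0,1)*255).astype(np.uint8),cv2.COLORMAP_JET)
cv2.imwrite("pics/z0.png",cv2.resize(vis[120:280,30:370],(800,376),interpolation=cv2.INTER_NEAREST))
cv2.imwrite("pics/lan.png",cv2.resize(img[160:260,235:360,::-1],(750,600),interpolation=cv2.INTER_CUBIC))
def rect(m,name):
    P=W[m][:,:2];r=cv2.minAreaRect((P*1000).astype(np.float32));print(name,m.sum(),np.round(r[0]),np.round(r[1]),round(r[2],2),"z",np.median(z[m]).round(4))
    return P
v,u=np.mgrid[:384,:512]
roof=(abs(z-.3)<.012)&(u<140)&(u>40)&(v>135)&(v<260);roof2=cv2.morphologyEx(roof.astype(np.uint8),cv2.MORPH_OPEN,np.ones((9,9)))>0
rect(roof2,"roof")
door=(abs(z-.3)<.012)&(u>134)&(u<215)&(v>135)&(v<230)&(cv2.dilate(roof2.astype(np.uint8),np.ones((5,5)))==0)
P=rect(door,"door");print(W[door][np.argsort(W[door][:,1])][[0,1,2,3,-4,-3,-2,-1]].round(3))
pack=(abs(z-.055)<.008)&(u>235)&(u<360)&(v>170)&(v<255);rect(pack,"pack")
head=(z>.2)&(u>240)&(u<310)&(v>165)&(v<250);rect(head,"head")
hi=head&(z>.24);print("max z",np.nanmax(z[head]))
for lo in(.2,.22,.24,.26,.28,.3,.32): 
    m=head&(z>lo)&(z<=lo+.02)
    if m.sum()>3:rect(m,lo)
k=(z>.06)&(z<.11)&(u>300)&(u<345)&(v>190)&(v<225);rect(k,"dial")
k=(z>.085)&(z<.11)&(u>300)&(u<345)&(v>190)&(v<225);rect(k,"bar")
E
```

```text
roof 7824 [541. 441.] [282. 253.] 8.56 z 0.2983
door 651 [570. 269.] [280. 118.] 43.54 z 0.2974
[[0.51  0.133 0.296]
 [0.513 0.134 0.293]
 [0.505 0.134 0.291]
 [0.508 0.134 0.29 ]
 [0.688 0.324 0.297]
 [0.694 0.324 0.298]
 [0.697 0.325 0.296]
 [0.707 0.326 0.295]]
pack 2712 [ 553. -167.] [211. 311.] 8.59 z 0.0539
head 1209 [515. -82.] [ 65. 224.] 55.7 z 0.2807
max z 0.3388282806889527
0.2 49 [519. -53.] [ 35. 142.] 71.98 z 0.2125
0.22 95 [517. -74.] [ 43. 217.] 55.91 z 0.2321
0.24 352 [517. -79.] [ 38. 224.] 55.78 z 0.2514
0.26 100 [512. -87.] [ 46. 130.] 58.21 z 0.2728
0.28 474 [510. -90.] [ 38. 130.] 55.31 z 0.2871
0.3 20 [506. -95.] [ 8. 69.] 56.73 z 0.3096
0.32 119 [ 501. -104.] [15. 71.] 53.6 z 0.3337
dial 172 [ 546. -247.] [ 98. 107.] 87.48 z 0.0676
bar 60 [ 542. -259.] [45. 15.] 60.8 z 0.0943
```

View pics/lan.png

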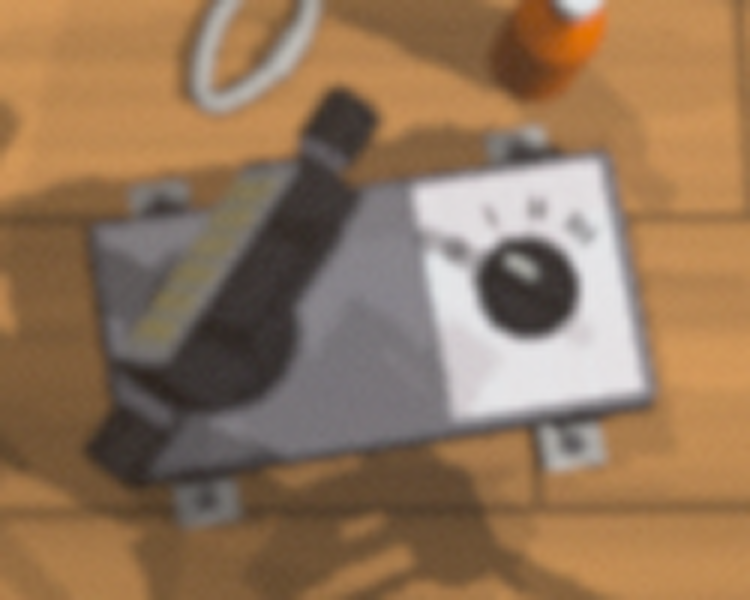

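View pics/z0.png

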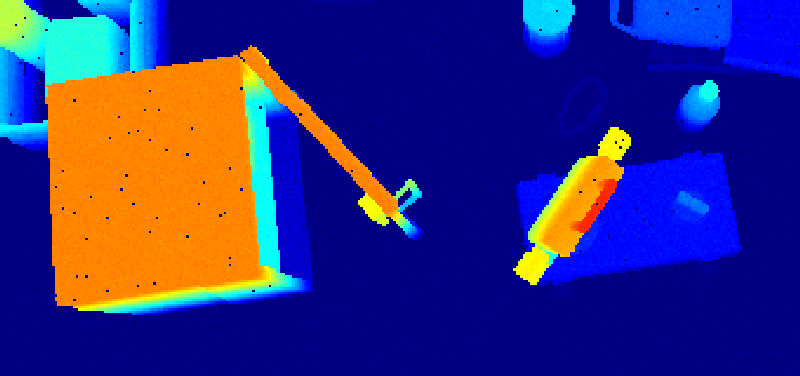

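```bash
cat >> h.py <<'E'
from scipy.spatial.transform import Rotation as Ro
def tgt(p,rpy,o):
    "row from commanded/measured pose o to world pose"
    R0=Ro.from_euler("xyz",o["ee_rot"]);t=R0.inv().apply(np.array(p)-o["tool_pos"])
    r=(R0.inv()*Ro.from_euler("xyz",rpy)).as_rotvec()
    return np.r_[t,r].round(3).tolist()
E
python3 - <<'E'
from h import *
d=load("s0.pkl");W=cloud(d["top"])
for v in range(196,216,3):print(v,[tuple((1000*W[v,u]).round().astype(int)) for u in range(180,210,3)])
from bench import *
o=get_obs()
print(tgt([.3,-.35,.4],[np.pi,0,.4],o))
E
```

```text
196 [(np.int64(538), np.int64(186), np.int64(296)), (np.int64(538), np.int64(176), np.int64(299)), (np.int64(538), np.int64(168), np.int64(298)), (np.int64(539), np.int64(160), np.int64(295)), (np.int64(595), np.int64(203), np.int64(-6)), (np.int64(594), np.int64(191), np.int64(0)), (np.int64(594), np.int64(181), np.int64(-1)), (np.int64(594), np.int64(169), np.int64(0)), (np.int64(554), np.int64(129), np.int64(213)), (np.int64(-9223372036854775808), np.int64(-9223372036854775808), np.int64(-9223372036854775808))]
199 [(np.int64(583), np.int64(246), np.int64(-2)), (np.int64(529), np.int64(176), np.int64(298)), (np.int64(530), np.int64(168), np.int64(296)), (np.int64(529), np.int64(159), np.int64(298)), (np.int64(530), np.int64(151), np.int64(295)), (np.int64(583), np.int64(191), np.int64(0)), (np.int64(583), np.int64(180), np.int64(2)), (np.int64(546), np.int64(139), np.int64(206)), (np.int64(546), np.int64(130), np.int64(203)), (np.int64(582), np.int64(147), np.int64(3))]
202 [(np.int64(572), np.int64(246), np.int64(-1)), (np.int64(572), np.int64(235), np.int64(-3)), (np.int64(521),
[... 1635 characters left out ...]
nt64(531), np.int64(160), np.int64(54)), (np.int64(538), np.int64(157), np.int64(3)), (np.int64(539), np.int64(147), np.int64(-1))]
214 [(np.int64(529), np.int64(245), np.int64(-4)), (np.int64(529), np.int64(234), np.int64(-3)), (np.int64(529), np.int64(223), np.int64(-5)), (np.int64(528), np.int64(211), np.int64(0)), (np.int64(495), np.int64(160), np.int64(238)), (np.int64(528), np.int64(189), np.int64(1)), (np.int64(496), np.int64(143), np.int64(229)), (np.int64(502), np.int64(140), np.int64(189)), (np.int64(521), np.int64(150), np.int64(54)), (np.int64(528), np.int64(146), np.int64(1))]
[0.139, -0.11, -0.195, -0.002, -0.0, 0.003]<stdin>:3: RuntimeWarning: invalid value encountered in cast
```

Emit:
{"op": "carry_out", "data": {"commands": [[0, 0, -0.05, 0, 0, 0], [0, 0, -0.1, 0, 0, 0], [0, 0, -0.15, 0, 0, 0], [0, 0, -0.19, 0, 0, 0], [0, 0, -0.19, 0, 0, 0]], "jaw": 0}}

```text
time: 0.6
tool_pos: [0.2159, -0.5069, 0.4026]
ee_rot: [3.129, 0.001, 0.403]
wrist_force: [0.7, 0.6, 1.4]
width: 0.0573
finger_force: 0.0
```

Emit:
{"op": "carry_out", "data": {"commands": [[0.035, -0.034, 0, 0, 0, 0], [0.07, -0.068, 0, 0, 0, 0], [0.105, -0.102, 0, 0, 0, 0], [0.14, -0.136, 0, 0, 0, 0], [0.175, -0.17, 0, 0, 0, 0]]}}

```text
time: 1.1
tool_pos: [0.3101, -0.279, 0.3936]
ee_rot: [-3.139, 0.001, 0.402]
wrist_force: [0.3, 0.0, 1.1]
width: 0.0174
finger_force: 0.0
```

Emit:
{"op": "carry_out", "data": {"commands": [[0.035, -0.034, 0, 0, 0, 0], [0.07, -0.068, 0, 0, 0, 0], [0.105, -0.102, 0, 0, 0, 0], [0.14, -0.136, 0, 0, 0, 0], [0.175, -0.17, 0, 0, 0, 0]]}}

```text
time: 1.6
tool_pos: [0.4043, -0.054, 0.3939]
ee_rot: [-3.141, 0.002, 0.403]
wrist_force: [0.7, -0.6, 0.1]
width: 0.0004
finger_force: 0.0
```

Emit:
{"op": "carry_out", "data": {"commands": [[0.035, -0.034, 0, 0, 0, 0], [0.07, -0.068, 0, 0, 0, 0], [0.105, -0.102, 0, 0, 0, 0], [0.14, -0.136, 0, 0, 0, 0], [0.175, -0.17, 0, 0, 0, 0]]}}

```text
time: 2.1
tool_pos: [0.4987, 0.1711, 0.3936]
ee_rot: [-3.141, 0.003, 0.403]
wrist_force: [0.9, 0.0, 0.8]
width: 0.0007
finger_force: 0.0
```

```bash
python3 - <<'E'
from h import *
from bench import *
o=get_obs();print(o["joint_positions"].round(2),o["tool_pos"].round(3))
print(tgt([.536,.259,.4],[np.pi,0,.4],o))
E
```

```text
[ 0.22  0.08  1.01 -0.    2.06  1.39] [0.499 0.171 0.394]
[0.069, -0.066, -0.007, -0.0, 0.003, 0.003]
```

Emit:
{"op": "carry_out", "data": {"commands": [[0.035, -0.033, 0, 0, 0, 0], [0.07, -0.066, 0, 0, 0, 0], [0.07, -0.066, 0.05, 0, 0, 0], [0.07, -0.066, 0.1, 0, 0, 0], [0.07, -0.066, 0.145, 0, 0, 0]]}}

```text
time: 2.6
tool_pos: [0.5365, 0.2575, 0.2455]
ee_rot: [-3.142, 0.004, 0.404]
wrist_force: [0.7, -0.0, -1.3]
width: 0.0001
finger_force: 0.0
```

```bash
python3 - <<'E'
from h import *
from bench import *
o=get_obs();print(o["joint_positions"].round(2),o["tool_pos"].round(3),o["wrist_force"].round(1))
H=np.array([.698,.338]);R0=Ro.from_euler("xyz",o["ee_rot"])
for th in np.arange(.5,1.9,.1):
    a=np.radians(188.6)+th; r=.18+.03*min(1,max(0,(th-.5)/1))
    n=np.array([-np.sin(a),np.cos(a)])  # opening direction
    p=H+r*np.array([np.cos(a),np.sin(a)])-n*.014
    print(round(th,2),p.round(3),np.hypot(*p).round(3),R0.inv().apply(np.r_[p,.25]-o["tool_pos"]).round(3))
E
```

```text
[ 0.35  0.19  1.18 -0.    1.78  1.52] [0.536 0.258 0.245] [ 0.7 -0.  -1.3]
0.5 [0.546 0.24 ] 0.597 [ 0.002  0.02  -0.005]
0.6 [0.555 0.223] 0.598 [ 0.003  0.038 -0.005]
0.7 [0.565 0.207] 0.602 [ 0.006  0.057 -0.005]
0.8 [0.577 0.192] 0.608 [ 0.011  0.076 -0.005]
0.9 [0.59  0.178] 0.617 [ 0.018  0.094 -0.005]
1.0 [0.606 0.166] 0.628 [ 0.027  0.112 -0.005]
1.1 [0.622 0.155] 0.641 [ 0.038  0.128 -0.005]
1.2 [0.64  0.145] 0.657 [ 0.051  0.144 -0.005]
1.3 [0.66  0.137] 0.674 [ 0.066  0.159 -0.005]
1.4 [0.68  0.131] 0.692 [ 0.082  0.172 -0.005]
1.5 [0.701 0.128] 0.712 [ 0.1    0.184 -0.005]
1.6 [0.722 0.129] 0.733 [ 0.12   0.191 -0.005]
1.7 [0.742 0.132] 0.754 [ 0.14   0.196 -0.005]
1.8 [0.763 0.138] 0.775 [ 0.161  0.199 -0.005]
```

Emit:
{"op": "carry_out", "data": {"commands": [[0.002, 0.02, 0, 0, 0, 0], [0.003, 0.038, 0, 0, 0, 0], [0.006, 0.057, 0, 0, 0, 0], [0.011, 0.076, 0, 0, 0, 0], [0.018, 0.094, 0, 0, 0, 0]]}}

```text
time: 3.1
tool_pos: [0.592, 0.1767, 0.2522]
ee_rot: [3.141, -0.003, 0.402]
wrist_force: [0.3, 1.4, -0.3]
width: 0.0008
finger_force: 0.6
```

Emit:
{"op": "carry_out", "data": {"commands": [[0.009, 0.018, 0, 0, 0, 0], [0.02, 0.034, 0, 0, 0, 0], [0.033, 0.05, 0, 0, 0, 0], [0.048, 0.065, 0, 0, 0, 0], [0.064, 0.078, 0, 0, 0, 0]]}}

```text
time: 3.6
tool_pos: [0.6817, 0.1295, 0.2514]
ee_rot: [3.141, -0.001, 0.402]
wrist_force: [-0.5, 1.0, 0.8]
width: 0.0005
finger_force: 0.5
```

Emit:
{"op": "carry_out", "data": {"commands": [[0.018, 0.012, 0, 0, 0, 0], [0.038, 0.019, 0, 0, 0, 0], [0.058, 0.024, 0, 0, 0, 0], [0.073, 0.026, 0, 0, 0, 0], [0.073, 0.026, 0, 0, 0, 0]]}}

```text
time: 4.1
tool_pos: [0.7595, 0.1346, 0.2489]
ee_rot: [3.141, 0.0, 0.402]
wrist_force: [-0.6, 0.8, -0.5]
width: 0.0006
finger_force: 0.0
```

```bash
python3 - <<'E'
from h import *
from bench import *
o=get_obs();print(o["joint_positions"].round(2),o["tool_pos"].round(3),o["wrist_force"].round(1))
s=snapshot("top");W=cloud(s);z=W[...,2]
cv2.imwrite("pics/t1.png",cv2.resize(s["img"][:,:,::-1],(800,600)))
pickle.dump(s,open("s1.pkl","wb"))
P=W[(abs(z-.295)<.015)&(W[...,1]<.31)&(W[...,1]>-.02)&(W[...,0]>.72)];print(len(P),P[np.argsort(P[:,1])][::25].round(3))
E
```

```text
[ 0.1   0.64  0.57 -0.    1.94  1.27] [0.76  0.135 0.249] [-0.6  0.8 -0.5]
162 [[0.796 0.077 0.288]
 [0.749 0.127 0.285]
 [0.734 0.259 0.296]
 [0.736 0.267 0.299]
 [0.722 0.276 0.286]
 [0.724 0.285 0.297]
 [0.721 0.299 0.298]]
```

View pics/t1.png

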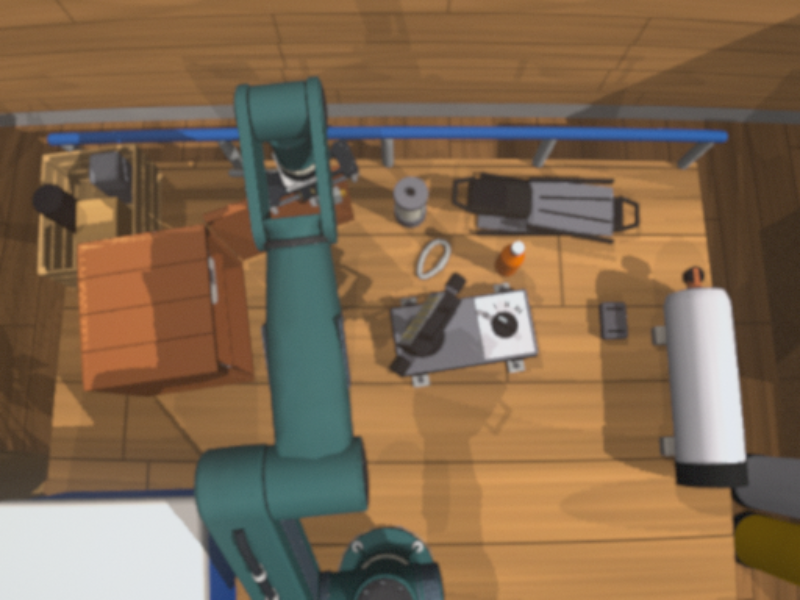

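Emit:
{"op": "carry_out", "data": {"commands": [[-0.046, -0.02, 0, 0, 0, 0], [-0.092, -0.039, 0, 0, 0, 0], [-0.092, -0.039, -0.05, 0, 0, 0], [-0.092, -0.039, -0.1, 0, 0, 0], [-0.092, -0.039, -0.15, 0, 0, 0]]}}

```text
time: 4.65
tool_pos: [0.6542, 0.1347, 0.3993]
ee_rot: [-3.14, 0.007, 0.402]
wrist_force: [1.9, -1.2, 2.8]
width: 0.0
finger_force: 0.0
```

```bash
python3 - <<'E'
from h import *
from bench import *
o=get_obs();print(o["joint_positions"].round(2),o["tool_pos"].round(3))
print(tgt([.6,-.135,.4],[np.pi,0,np.radians(-34.2)],o))
s=snapshot("top");W=cloud(s);z=W[...,2];pickle.dump(s,open("s2.pkl","wb"))
P=W[(abs(z-.295)<.012)&(W[...,1]<.32)&(W[...,1]>0)&(W[...,0]>.71)]
c=P[:,:2].mean(0);vx=np.linalg.svd(P[:,:2]-c)[2][0];print(len(P),c,vx,P[P[:,1].argmin()],P[P[:,1].argmax()])
a=np.degrees(np.arctan2(*vx[::-1]))%180+180;print("door deg",a-188.6)
E
```

```text
[ 0.12  0.45  0.53 -0.    2.17  1.29] [0.654 0.135 0.399]
[-0.156, 0.227, 0.0, 0.002, 0.008, 0.999]
25 [0.78906187 0.10765464] [-0.49152291  0.87086464] [0.79804178 0.07618796 0.29698811] [0.77706225 0.13062912 0.28714862]
door deg 110.84072723449194
```

Emit:
{"op": "carry_out", "data": {"commands": [[-0.022, 0.032, 0, 0, 0, 0.14], [-0.044, 0.064, 0, 0, 0, 0.28], [-0.066, 0.096, 0, 0, 0, 0.42], [-0.088, 0.128, 0, 0, 0, 0.56], [-0.11, 0.16, 0, 0, 0, 0.7]], "jaw": 0.7}}

```text
time: 5.2
tool_pos: [0.6177, -0.0566, 0.4018]
ee_rot: [3.141, -0.002, -0.303]
wrist_force: [0.1, -0.2, 0.2]
width: 0.037
finger_force: 0.0
```

```bash
python3 - <<'E'
from h import *
from bench import *
o=get_obs();print(o["joint_positions"].round(2),o["tool_pos"].round(3),o["ee_rot"])
print(tgt([.6,-.135,.4],[np.pi,0,np.radians(-34.2)],o))
E
```

```text
[-0.18  0.31  0.72 -0.    2.11  1.69] [ 0.618 -0.057  0.402] [ 3.14139017e+00 -2.45832812e-03 -3.03327165e-01]
[0.006, 0.08, 0.002, -0.0, -0.002, 0.294]
```

Emit:
{"op": "carry_out", "data": {"commands": [[0.003, 0.04, 0, 0, 0, 0.147], [0.006, 0.08, 0, 0, 0, 0.294], [0.006, 0.08, 0.03, 0, 0, 0.294], [0.006, 0.08, 0.06, 0, 0, 0.294], [0.006, 0.08, 0.06, 0, 0, 0.294]], "jaw": 0.7}}

```text
time: 5.7
tool_pos: [0.5987, -0.1334, 0.3352]
ee_rot: [3.138, 0.009, -0.593]
wrist_force: [0.1, -0.6, -0.6]
width: 0.0657
finger_force: 0.0
```

```bash
python3 - <<'E'
from h import *
from bench import *
o=get_obs();print(o["joint_positions"].round(2),o["tool_pos"].round(3),o["ee_rot"],o["width"])
print(tgt([.6,-.135,.222],[np.pi,0,np.radians(-34.2)],o))
E
```

```text
[-0.31  0.26  0.92 -0.    1.97  1.85] [ 0.599 -0.133  0.335] [ 3.13849573  0.00942083 -0.59266975] 0.06566674180252036
[0.003, 0.0, 0.113, 0.003, 0.009, 0.004]
```

Descend, then close on the knob.

Emit:
{"op": "carry_out", "data": {"commands": [[0.001, 0, 0.03, 0, 0, 0], [0.001, 0, 0.06, 0, 0, 0], [0.001, 0, 0.09, 0, 0, 0], [0.001, 0, 0.115, 0, 0, 0], [0.001, 0, 0.115, 0, 0, 0]]}}

```text
time: 6.2
tool_pos: [0.6008, -0.1331, 0.2233]
ee_rot: [3.14, 0.005, -0.591]
wrist_force: [-0.8, -0.0, -0.8]
width: 0.0658
finger_force: 0.0
```

Emit:
{"op": "carry_out", "data": {"commands": [[0, 0, 0, 0, 0, 0], [0, 0, 0, 0, 0, 0], [0, 0, 0, 0, 0, 0], [0, 0, 0, 0, 0, 0], [0, 0, 0, 0, 0, 0]], "jaw": 0.25}}

```text
time: 6.7
tool_pos: [0.6023, -0.1352, 0.2272]
ee_rot: [3.14, -0.004, -0.592]
wrist_force: [-1.4, -5.3, 6.5]
width: 0.0294
finger_force: 30.1
```

```bash
python3 - <<'E'
from h import *
from bench import *
o=get_obs();print(o["joint_positions"].round(2),o["tool_pos"].round(4),o["ee_rot"],o["width"],o["wrist_force"])
piv=np.array([.517,-.079]);R0=Ro.from_euler("xyz",o["ee_rot"])
for k in range(1,15):
    a=np.radians(28.1)*k/14
    c,s=np.cos(a),np.sin(a);p=piv+np.array([[c,-s],[s,c]])@(o["tool_pos"][:2]-piv)
    print(k,R0.inv().apply(np.r_[p,o["tool_pos"][2]]-o["tool_pos"]).round(4),round(a,3))
E
```

```text
[-0.31  0.23  1.16 -0.    1.74  1.85] [ 0.6023 -0.1352  0.2272] [ 3.13979583 -0.00362976 -0.59231666] 0.029439296432517314 [-1.41914724 -5.33287547  6.47699837]
1 [-0.0001 -0.0036 -0.    ] 0.035
2 [-0.0003 -0.0071 -0.    ] 0.07
3 [-0.0007 -0.0107 -0.    ] 0.105
4 [-0.0011 -0.0143 -0.    ] 0.14
5 [-0.0017 -0.0178 -0.    ] 0.175
6 [-0.0025 -0.0213 -0.    ] 0.21
7 [-0.0033 -0.0248 -0.0001] 0.245
8 [-0.0043 -0.0282 -0.0001] 0.28
9 [-0.0054 -0.0316 -0.0001] 0.315
10 [-0.0066 -0.035  -0.0001] 0.35
11 [-0.0079 -0.0383 -0.0001] 0.385
12 [-0.0093 -0.0416 -0.0001] 0.42
13 [-0.0109 -0.0448 -0.0001] 0.455
14 [-0.0125 -0.048  -0.0001] 0.49
```

Emit:
{"op": "carry_out", "data": {"commands": [[0, -0.005, 0, 0, 0, -0.05], [0, -0.01, 0, 0, 0, -0.1], [-0.001, -0.015, 0, 0, 0, -0.15], [-0.002, -0.02, 0, 0, 0, -0.2], [-0.0035, -0.025, 0, 0, 0, -0.245]]}}

```text
time: 7.2
tool_pos: [0.6126, -0.1124, 0.2272]
ee_rot: [3.138, -0.001, -0.346]
wrist_force: [-3.8, -5.5, 4.8]
width: 0.0293
finger_force: 30.0
```

Emit:
{"op": "carry_out", "data": {"commands": [[0, -0.005, 0, 0, 0, -0.05], [0, -0.01, 0, 0, 0, -0.1], [-0.001, -0.015, 0, 0, 0, -0.15], [-0.002, -0.02, 0, 0, 0, -0.2], [-0.0035, -0.025, 0, 0, 0, -0.245]]}}

```text
time: 7.7
tool_pos: [0.617, -0.088, 0.2272]
ee_rot: [3.138, 0.001, -0.101]
wrist_force: [-6.1, -5.7, 5.9]
width: 0.0298
finger_force: 30.0
```

Emit:
{"op": "carry_out", "data": {"commands": [[0, 0, 0, 0, 0, 0], [0, 0, 0, 0, 0, 0], [0, 0, 0, 0, 0, 0], [0, 0, 0, 0, 0, 0], [0, 0, 0, 0, 0, 0]], "jaw": 0.7}}

```text
time: 8.2
tool_pos: [0.6184, -0.086, 0.2251]
ee_rot: [-3.141, 0.0, -0.101]
wrist_force: [0.9, -0.8, -0.1]
width: 0.0647
finger_force: 0.0
```

Emit:
{"op": "carry_out", "data": {"commands": [[0, 0, -0.05, 0, 0, 0], [0, 0, -0.1, 0, 0, 0], [0, 0, -0.15, 0, 0, 0], [0, 0, -0.2, 0, 0, 0], [-0.04, 0, -0.2, 0, 0, 0]]}}

```text
time: 8.7
tool_pos: [0.5881, -0.0844, 0.4321]
ee_rot: [3.139, -0.019, -0.101]
wrist_force: [-0.7, 0.1, -0.5]
width: 0.066
finger_force: 0.0
```

```bash
cat > meas.py <<'E'
from h import *
def lant(s):
    W=cloud(s);z=W[...,2]
    m=(z>.2)&(z<.36)&(abs(W[...,0]-.517)<.13)&(abs(W[...,1]+.079)<.13)
    for lo,hi in((.242,.262),(.235,.275),(.275,.3),(.315,.36)):
        mm=m&(z>lo)&(z<hi)
        if mm.sum()>5:
            r=cv2.minAreaRect((W[mm][:,:2]*1000).astype(np.float32));print(lo,mm.sum(),np.round(r[0]),np.round(r[1]),round(r[2],1),np.median(z[mm]).round(4))
E
python3 - <<'E'
from meas import *
from bench import *
o=get_obs();print(o["tool_pos"].round(4),o["ee_rot"],o["width"],o["wrist_force"])
s=snapshot("top");pickle.dump(s,open("s3.pkl","wb"));lant(s)
cv2.imwrite("pics/t3.png",cv2.resize(s["img"][:,:,::-1],(800,600)))
s=snapshot("scene");pickle.dump(s,open("s3s.pkl","wb"));lant(s)
E
```

```text
[ 0.5881 -0.0844  0.4321] [ 3.13921903 -0.01870072 -0.10110462] 0.0659865739881497 [-0.73512395  0.11615252 -0.54467041]
0.242 124 [601. -84.] [30. 55.] 82.5 0.2523
0.235 147 [600. -84.] [32. 57.] 85.8 0.2517
0.275 83 [570. -95.] [38. 19.] 84.1 0.2858
0.242 320 [514. -89.] [ 44. 226.] 87.1 0.2518
0.235 441 [514. -90.] [ 46. 226.] 87.1 0.2517
0.275 421 [513. -96.] [ 39. 130.] 88.0 0.2856
0.315 110 [ 511. -111.] [13. 69.] 87.2 0.3341
```

View pics/t3.png

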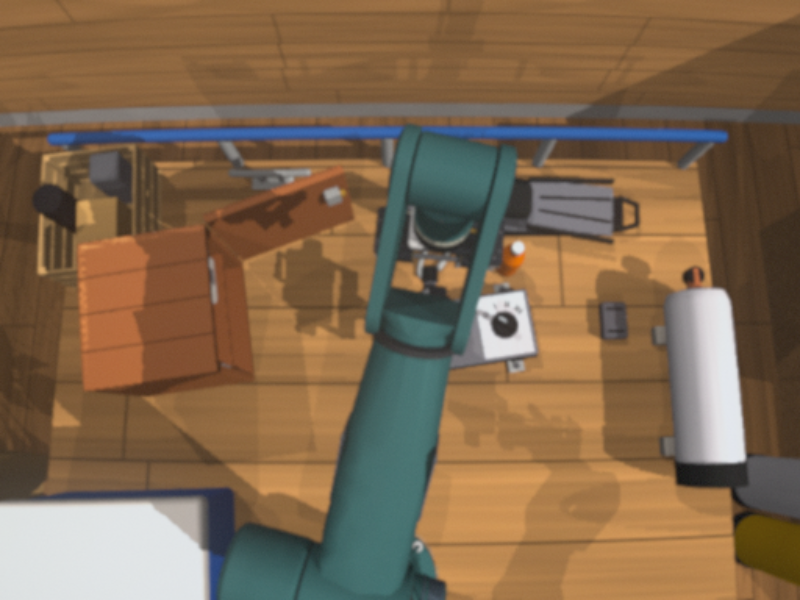

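```bash
python3 - <<'E'
from meas import *
from bench import *
d=load("s0.pkl");lant(d["top"]);lant(d["scene"])
def ax(s,pk):
    W=cloud(s);z=W[...,2];dx=W[...,:2]-np.array([.517,-.079]);r=np.hypot(dx[...,0],dx[...,1])
    P=W[(z>.243)&(z<.262)&(r>.083)&(r<.118)]
    a=np.radians(pk);w=(P[:,:2]-[.517,-.079])@[np.cos(a),np.sin(a)]
    A=P[w>0,:2];B=P[w<0,:2];print(len(A),len(B),A.mean(0).round(4),B.mean(0).round(4),((A.mean(0)+B.mean(0))/2).round(4),np.degrees(np.arctan2(*(A.mean(0)-B.mean(0))[::-1])).round(2))
ax(d["top"],145.8);ax(d["scene"],145.8);ax(load("s3s.pkl"),175)
o=get_obs();print(tgt([.514,-.109,.314],[np.pi,0,-.1],o),o["tool_pos"],o["joint_positions"].round(2))
E
```

```text
0.242 339 [517. -79.] [ 37. 224.] 55.8 0.2518
0.235 450 [517. -79.] [ 44. 224.] 58.1 0.2517
0.275 512 [510. -89.] [ 42. 130.] 56.6 0.2867
0.315 126 [ 501. -103.] [16. 71.] 54.6 0.3335
0.242 336 [510. -87.] [ 43. 223.] 55.2 0.252
0.235 456 [509. -89.] [ 46. 223.] 55.2 0.252
0.275 443 [506. -93.] [ 40. 130.] 54.7 0.2855
0.315 112 [ 498. -106.] [13. 69.] 55.5 0.3339
98 88 [ 0.4353 -0.0264] [ 0.5957 -0.1359] [ 0.5155 -0.0812] 145.69
92 87 [ 0.4319 -0.0312] [ 0.5918 -0.1402] [ 0.5119 -0.0857] 145.74
105 70 [ 0.4168 -0.081 ] [ 0.6115 -0.0897] [ 0.5141 -0.0853] 177.44
[-0.061, 0.033, 0.113, 0.0, -0.002, -0.001] [ 0.57742863 -0.08187682  0.42750644] [-0.24  0.24  0.75  0.    2.15  1.43]
```

Emit:
{"op": "carry_out", "data": {"commands": [[-0.03, 0.016, 0, 0, 0, -0.02], [-0.063, 0.03, 0, 0, 0, -0.05], [-0.063, 0.03, 0.04, 0, 0, -0.05], [-0.063, 0.03, 0.08, 0, 0, -0.05], [-0.063, 0.03, 0.113, 0, 0, -0.05]]}}

```text
time: 9.3
tool_pos: [0.5117, -0.1053, 0.3098]
ee_rot: [-3.141, 0.001, -0.052]
wrist_force: [0.5, 0.8, -0.5]
width: 0.066
finger_force: 0.0
```

Emit:
{"op": "carry_out", "data": {"commands": [[0, 0, 0, 0, 0, 0], [0, 0, 0, 0, 0, 0], [0, 0, 0, 0, 0, 0], [0, 0, 0, 0, 0, 0], [0, 0, 0, 0, 0, 0]]}}

```text
time: 9.8
tool_pos: [0.5137, -0.1058, 0.3147]
ee_rot: [3.141, -0.004, -0.051]
wrist_force: [-0.0, 0.1, 1.1]
width: 0.0657
finger_force: 0.0
```

Emit:
{"op": "carry_out", "data": {"commands": [[0, 0, 0, 0, 0, 0], [0, 0, 0, 0, 0, 0], [0, 0, 0, 0, 0, 0], [0, 0, 0, 0, 0, 0], [0, 0, 0, 0, 0, 0]], "jaw": 0.05}}

```text
time: 10.3
tool_pos: [0.5128, -0.1056, 0.3124]
ee_rot: [3.142, 0.0, -0.051]
wrist_force: [0.2, 0.5, 0.3]
width: 0.0293
finger_force: 0.0
```

```bash
python3 - <<'E'
from meas import *
from bench import *
o=get_obs();print(o["tool_pos"].round(4),o["ee_rot"],o["width"],o["wrist_force"])
R0=Ro.from_euler("xyz",o["ee_rot"]);b=np.radians(87.4)
for t in np.arange(-.33,.38,.0695):
    h=.095*(np.sin(t)-np.sin(-.33));v=.095*(np.cos(t)-np.cos(-.33))
    print(round(t,2),R0.inv().apply([h*np.cos(b),h*np.sin(b),v]).round(4))
E
```

```text
[ 0.5128 -0.1056  0.3124] [ 3.14156364e+00  1.66890436e-04 -5.11844110e-02] 0.029253913827311434 [0.1835474  0.51473354 0.34101283]
-0.33 [0. 0. 0.]
-0.26 [-0.     -0.0063 -0.0019]
-0.19 [-0.0001 -0.0127 -0.0034]
-0.12 [-0.0001 -0.0193 -0.0044]
-0.05 [-0.0002 -0.0258 -0.005 ]
0.02 [-0.0002 -0.0324 -0.0051]
0.09 [-0.0002 -0.039  -0.0048]
0.16 [-0.0003 -0.0456 -0.004 ]
0.23 [-0.0003 -0.0521 -0.0027]
0.3 [-0.0003 -0.0584 -0.001 ]
0.37 [-0.0004 -0.0647  0.0011]
```

Emit:
{"op": "carry_out", "data": {"commands": [[0, 0, 0, 0, 0, 0], [0, 0, 0, 0, 0, 0], [0, 0, 0, 0, 0, 0], [0, 0, 0, 0, 0, 0], [0, 0, 0, 0, 0, 0]]}}

```text
time: 10.8
tool_pos: [0.5129, -0.106, 0.313]
ee_rot: [3.141, -0.001, -0.052]
wrist_force: [-1.2, -2.6, 2.6]
width: 0.0114
finger_force: 30.0
```

Emit:
{"op": "carry_out", "data": {"commands": [[0, -0.006, -0.002, 0, 0, 0], [0, -0.012, -0.0035, 0, 0, 0], [0, -0.018, -0.0045, 0, 0, 0], [0, -0.024, -0.005, 0, 0, 0], [0, -0.03, -0.005, 0, 0, 0]]}}

```text
time: 11.3
tool_pos: [0.5143, -0.075, 0.3174]
ee_rot: [3.141, 0.0, -0.051]
wrist_force: [0.2, -3.8, -0.7]
width: 0.0113
finger_force: 30.0
```

Emit:
{"op": "carry_out", "data": {"commands": [[0, -0.006, 0, 0, 0, 0], [0, -0.012, 0.001, 0, 0, 0], [0, -0.018, 0.002, 0, 0, 0], [0, -0.024, 0.004, 0, 0, 0], [0, -0.03, 0.006, 0, 0, 0]]}}

```text
time: 11.8
tool_pos: [0.5157, -0.045, 0.3119]
ee_rot: [-3.142, -0.0, -0.051]
wrist_force: [-2.0, -3.2, 2.5]
width: 0.0114
finger_force: 30.0
```

```bash
python3 - <<'E'
from meas import *
from bench import *
o=get_obs();print(o["tool_pos"].round(4),o["ee_rot"],o["width"],o["wrist_force"])
s=snapshot("scene");pickle.dump(s,open("s4s.pkl","wb"));lant(s)
E
```

```text
[ 0.5157 -0.045   0.3119] [-3.14154001e+00 -2.53931847e-04 -5.10659330e-02] 0.011390681560326481 [-1.97123328 -3.17182765  2.46783841]
0.242 514 [512. -87.] [ 44. 223.] 85.5 0.2519
0.235 809 [514. -87.] [ 49. 226.] 83.5 0.2526
0.275 504 [514. -70.] [ 47. 131.] 87.2 0.2857
0.315 74 [494. -41.] [28. 28.] 85.5 0.3306
```

Emit:
{"op": "carry_out", "data": {"commands": [[0, 0, 0, 0, 0, 0], [0, 0, 0, 0, 0, 0], [0, 0, 0, 0, 0, 0], [0, 0, 0, 0, 0, 0], [0, 0, 0, 0, 0, 0]], "jaw": 0.6}}

```text
time: 12.35
tool_pos: [0.516, -0.0456, 0.3112]
ee_rot: [-3.141, 0.0, -0.051]
wrist_force: [-0.4, -0.8, 0.4]
width: 0.0469
finger_force: 0.0
```

Emit:
{"op": "carry_out", "data": {"commands": [[0, 0, -0.03, 0, 0, 0], [0, 0, -0.07, 0, 0, 0], [0.03, 0.01, -0.11, 0, 0, 0], [0.06, 0.025, -0.11, 0, 0, 0], [0.1, 0.04, -0.11, 0, 0, 0]]}}

```text
time: 12.85
tool_pos: [0.6143, -0.091, 0.4255]
ee_rot: [3.14, -0.007, -0.051]
wrist_force: [1.0, -0.0, 0.3]
width: 0.0564
finger_force: 0.0
```

```bash
cat >> meas.py <<'E'
def ax(s,pk):
    W=cloud(s);z=W[...,2];dx=W[...,:2]-np.array([.517,-.079]);r=np.hypot(dx[...,0],dx[...,1])
    P=W[(z>.243)&(z<.262)&(r>.083)&(r<.118)]
    a=np.radians(pk);w=(P[:,:2]-[.517,-.079])@[np.cos(a),np.sin(a)]
    A=P[w>0,:2];B=P[w<0,:2];print(len(A),len(B),A.mean(0).round(4),B.mean(0).round(4),((A.mean(0)+B.mean(0))/2).round(4),np.degrees(np.arctan2(*(A.mean(0)-B.mean(0))[::-1])).round(2))
def tilt(s,b,piv=(.516,-.080)):
    "back/top face points in the head's vertical plane"
    W=cloud(s);b=np.radians(b);d=W-np.r_[piv,.24]
    X=d[...,0]*np.cos(b)+d[...,1]*np.sin(b);Y=-d[...,0]*np.sin(b)+d[...,1]*np.cos(b);Z=d[...,2]
    m=(abs(Y)<.06)&(abs(X)<.08)&(Z>-.03)&(Z<.12)
    return X[m],Y[m],Z[m]
E
python3 - <<'E'
from meas import *
from bench import *
o=get_obs();print(o["tool_pos"].round(4),o["ee_rot"],o["width"],o["wrist_force"],o["joint_positions"].round(2))
s=snapshot("scene");pickle.dump(s,open("s5s.pkl","wb"));lant(s);ax(s,175)
t=snapshot("top");lant(t)
def han(s,b):
    X,Y,Z=tilt(s,b);k=(Z>.078);print("handle",k.sum(),X[k].mean(),X[k].min(),X[k].max(),Z[k].max(),np.median(Z[k]))
han(s,87);han(load("s3s.pkl"),87.4);d=load("s0.pkl");han(d["scene"],55.7);han(d["top"],55.7)
E
```

```text
[ 0.6143 -0.091   0.4255] [ 3.14045823 -0.00697789 -0.05079525] 0.05640513094414471 [ 0.9968311  -0.02035721  0.33210895] [-0.24  0.33  0.64  0.    2.16  1.38]
0.242 513 [513. -85.] [ 41. 224.] 85.1 0.2521
0.235 820 [513. -85.] [ 49. 224.] 83.3 0.2523
0.275 499 [514. -69.] [ 46. 129.] 87.3 0.2855
0.315 121 [515. -45.] [19. 70.] 86.4 0.33
101 70 [ 0.4172 -0.0805] [ 0.6114 -0.0897] [ 0.5143 -0.0851] 177.29
handle 111 0.03333123615392111 0.02482827129726218 0.044342572588692966 0.09632713493307493 0.0905448859310321
handle 105 -0.03201230375079912 -0.03806668736597138 -0.024525623547710318 0.09942296305709514 0.09427682002368815
handle 110 -0.03311973324744749 -0.03844930952079198 -0.024953442312369855 0.09998187751314996 0.09398007644695364
handle 123 -0.02854386071279694 -0.034739303307016765 -0.019491524839674295 0.09882828068895272 0.0935473842622157
```

Emit:
{"op": "carry_out", "data": {"commands": [[0.003, -0.004, 0.04, 0, 0, 0], [0.003, -0.004, 0.08, 0, 0, 0], [0.003, -0.004, 0.12, 0, 0, 0], [0.003, -0.004, 0.16, 0, 0, 0], [0.003, -0.004, 0.2, 0, 0, 0]]}}

```text
time: 13.45
tool_pos: [0.6161, -0.0865, 0.2202]
ee_rot: [-3.141, -0.0, -0.051]
wrist_force: [0.1, -0.2, -0.3]
width: 0.0566
finger_force: 0.0
```

Emit:
{"op": "carry_out", "data": {"commands": [[0, 0, 0, 0, 0, 0], [0, 0, 0, 0, 0, 0], [0, 0, 0, 0, 0, 0], [0, 0, 0, 0, 0, 0], [0, 0, 0, 0, 0, 0]], "jaw": 0.25}}

```text
time: 13.95
tool_pos: [0.6188, -0.0872, 0.226]
ee_rot: [3.14, -0.008, -0.051]
wrist_force: [0.2, -0.3, 6.5]
width: 0.029
finger_force: 30.0
```

Emit:
{"op": "carry_out", "data": {"commands": [[0, 0.001, 0, 0, 0, 0.012], [0, 0.002, 0, 0, 0, 0.024], [0, 0.003, 0, 0, 0, 0.036], [0, 0.0045, 0, 0, 0, 0.048], [0, 0.006, 0, 0, 0, 0.059]]}}

```text
time: 14.45
tool_pos: [0.6184, -0.0927, 0.226]
ee_rot: [3.142, -0.008, -0.11]
wrist_force: [-0.0, 1.0, 6.7]
width: 0.0297
finger_force: 30.0
```

```bash
python3 - <<'E'
from meas import *
from bench import *
o=get_obs();print(o["tool_pos"].round(4),o["ee_rot"],o["width"],o["wrist_force"],o["joint_positions"].round(2))
s=snapshot("scene");ax(s,175)
# roof in scene view
W=cloud(s);z=W[...,2];m=(abs(z-.3)<.01)&(W[...,1]>.28)&(W[...,1]<.62)&(W[...,0]>.36)&(W[...,0]<.74)
m=cv2.morphologyEx(m.astype(np.uint8),cv2.MORPH_OPEN,np.ones((9,9)))>0
print(cv2.minAreaRect((W[m][:,:2]*1000).astype(np.float32)),np.median(z[m]))
E
```

```text
[ 0.6184 -0.0927  0.226 ] [ 3.14156614 -0.00771335 -0.109531  ] 0.02965221191122326 [-0.03764031  0.97331794  6.72201321] [-0.24  0.25  1.15  0.    1.74  1.44]
104 46 [ 0.4175 -0.0762] [ 0.6054 -0.0955] [ 0.5114 -0.0859] 174.13
((541.27587890625, 440.5047912597656), (281.7527160644531, 255.26443481445312), 8.74763298034668) 0.30015776137946026
```

Emit:
{"op": "carry_out", "data": {"commands": [[0, 0, 0, 0, 0, 0], [0, 0, 0, 0, 0, 0], [0, 0, 0, 0, 0, 0], [0, 0, 0, 0, 0, 0], [0, 0, 0, 0, 0, 0]], "jaw": 0.6}}

```text
time: 15.0
tool_pos: [0.6165, -0.0929, 0.221]
ee_rot: [3.142, 0.001, -0.11]
wrist_force: [-0.3, -0.9, -0.3]
width: 0.0558
finger_force: 0.0
```

Emit:
{"op": "carry_out", "data": {"commands": [[0, 0, -0.05, 0, 0, 0], [0, 0, -0.1, 0, 0, 0], [0, 0, -0.14, 0, 0, 0], [0, 0.03, -0.14, 0, 0, -0.14], [-0.02, 0.07, -0.14, 0, 0, -0.28]]}}

```text
time: 15.5
tool_pos: [0.5908, -0.1599, 0.3624]
ee_rot: [3.14, -0.003, 0.18]
wrist_force: [0.4, -1.2, -0.8]
width: 0.0563
finger_force: 0.0
```

```bash
python3 - <<'E'
from meas import *
from bench import *
o=get_obs();print(o["tool_pos"].round(4),o["ee_rot"])
print(tgt([.542,-.258,.3],[np.pi,0,1.04],o))
E
```

```text
[ 0.5908 -0.1599  0.3624] [ 3.14013559e+00 -3.12170966e-03  1.79538421e-01]
[-0.066, 0.088, 0.062, 0.003, -0.002, -0.86]
```

Emit:
{"op": "carry_out", "data": {"commands": [[-0.013, 0.018, 0, 0, 0, -0.14], [-0.026, 0.036, 0, 0, 0, -0.28], [-0.04, 0.053, 0, 0, 0, -0.42], [-0.053, 0.07, 0, 0, 0, -0.56], [-0.066, 0.088, 0, 0, 0, -0.7]]}}

```text
time: 16.0
tool_pos: [0.5384, -0.2588, 0.3614]
ee_rot: [-3.141, 0.0, 0.876]
wrist_force: [-0.5, 0.7, -0.3]
width: 0.0561
finger_force: 0.0
```

Emit:
{"op": "carry_out", "data": {"commands": [[0, 0, 0.02, 0, 0, -0.08], [0, 0, 0.05, 0, 0, -0.16], [0, 0, 0.06, 0, 0, -0.16], [0, 0, 0.06, 0, 0, -0.16], [0, 0, 0.06, 0, 0, -0.16]]}}

```text
time: 16.5
tool_pos: [0.5391, -0.2581, 0.3024]
ee_rot: [3.141, 0.0, 1.029]
wrist_force: [-0.2, -0.3, 0.1]
width: 0.0562
finger_force: 0.0
```

```bash
python3 - <<'E'
from meas import *
from bench import *
o=get_obs();print(o["tool_pos"].round(4),o["ee_rot"],o["joint_positions"].round(2))
s=snapshot("scene");t=snapshot("top");pickle.dump({"top":t,"scene":s},open("s6.pkl","wb"))
ax(t,174);ax(s,174);lant(t)
for q in(t,s):
    X,Y,Z=tilt(q,84);k=(Z>.076);print("handle",k.sum(),X[k].mean().round(4),X[k].min().round(4),X[k].max().round(4),np.median(Z[k]).round(4))
    k=(Z>.02)&(Z<.07);print("head",k.sum());H,_,_=np.histogram2d(X[k],Z[k],bins=[np.arange(-.04,.07,.005),np.arange(.02,.07,.005)]);print(H.T[::-1].astype(int))
m=np.hstack([t["img"][150:270,225:355],s["img"][180:300,190:320]])
cv2.imwrite("pics/t6.png",cv2.resize(m[:,:,::-1],(800,369),interpolation=cv2.INTER_CUBIC))
E
```

```text
[ 0.5391 -0.2581  0.3024] [3.14062200e+00 4.71382150e-05 1.02897123e+00] [-0.54  0.2   1.06 -0.    1.89  0.  ]
106 89 [ 0.4196 -0.0705] [ 0.613  -0.0905] [ 0.5163 -0.0805] 174.11
103 0 [ 0.4176 -0.0762] [nan nan] [nan nan] nan
0.242 396 [516. -82.] [ 41. 224.] 82.3 0.2517
0.235 555 [517. -77.] [ 58. 225.] 81.6 0.2519
0.275 546 [517. -67.] [ 40. 130.] 84.0 0.2851
0.315 123 [519. -45.] [17. 70.] 82.2 0.3299
handle 121 0.0367 0.028 0.0432 0.0899
head 609
[[ 0  0  0  0  0  0  0  0  0  0  0  1  3  0  0  0  0  0  0  0  0  0]
 [ 0  0  0  0  0  0  0  0  1  0  0  6  5  0  0  0  0  0  0  0  0  0]
 [ 0  0  0  0  0  0  0  0 23 29 10  3  1  0  0  0  0  0  0  0  0  0]
 [ 0  0  0  0  0  0  0  7 40 46 50 30  9  1  0  0  0  0  0  0  0  0]
 [ 0  0  0  0  0  0  1 35  6  2 13 34 42 32  5  0  0  0  0  0  0  0]
 [ 0  0  0  0  0  0  6 16  0  0  0  0  7 24 22  0  0  0  0  0  0  0]
 [ 0  0  0  0  0  1 22  8  0  0  0  0  0  1  2  0  0  0  0  0  0  0]
 [ 0  0  0  0  0  1 24  0  0  0  0  0  0  0  0  0  0  0  0  0  0  0]
 [ 0  0  0  0  0 20 13  0  0  0  0  0  0  0  0  0  0  0  0  0  0  0]]meas.py:13: RuntimeWarning: Mean of empty slice.
  A=P[w>0,:2];B=P[w<0,:2];print(len(A),len(B),A.mean(0).round(4),B.mean(0).round(4),((A.mean(0)+B.mean(0))/2).round(4),np.degrees(np.arctan2(*(A.mean(0)-B.mean(0))[::-1])).round(2))
  ret = um.true_divide(
<stdin>:7: RuntimeWarning: Mean of empty slice.
  ret = ret.dtype.type(ret / rcount)
Traceback (most recent call last):
ValueError: zero-size array to reduction operation minimum which has no identity
```

```bash
python3 - <<'E'
from meas import *
t=load("s6.pkl")["top"];piv=(.5168,-.0805)
X,Y,Z=tilt(t,84.1,piv)
k=(Z>.076);print("handle",X[k].mean(),np.median(X[k]),"angle",np.arctan2(np.median(X[k]),np.median(Z[k])-.004))
# decompose for trial tilt: beam a=(cos t,-sin t); up u=(sin t,cos t)
for tl in(.33,.37,.41,.45):
    a=X*np.cos(tl)-Z*np.sin(tl);u=X*np.sin(tl)+Z*np.cos(tl)
    top=(abs(a)<.014)&(abs(u-.05)<.008);back=(abs(a+.018)<.008)&(abs(u)<.042)&(u>.02)
    # residual slopes
    print(tl,top.sum(),np.polyfit(a[top],u[top],1).round(3),back.sum(),np.polyfit(u[back],a[back],1).round(3))
h=.398;print(np.arctan2(.154,.4))
E
```

```text
handle 0.037077505517533284 0.03708825847619493 angle 0.40740170629906336
0.33 369 [-0.032  0.048] 119 [ 0.078 -0.018]
0.37 347 [-0.047  0.048] 118 [ 0.047 -0.018]
0.41 335 [-0.03   0.048] 123 [ 0.011 -0.018]
0.45 314 [0.001 0.048] 124 [-0.019 -0.019]
0.36750884218089586
```

Emit:
{"op": "carry_out", "data": {"commands": [[0, 0, -0.05, 0, 0, 0.14], [0, 0, -0.1, 0, 0, 0.28], [0, 0, -0.12, 0, 0, 0.42], [0.02, -0.01, -0.12, 0, 0, 0.56], [0.04, -0.02, -0.12, 0, 0, 0.7]]}}

```text
time: 17.1
tool_pos: [0.5428, -0.2136, 0.4243]
ee_rot: [3.138, -0.004, 0.322]
wrist_force: [0.4, -0.0, -0.8]
width: 0.0565
finger_force: 0.0
```

```bash
python3 - <<'E'
from meas import *
from bench import *
o=get_obs();print(o["tool_pos"].round(4),o["ee_rot"])
print(tgt([.5206,-.0445,.42],[np.pi,0,-.103],o))
E
```

```text
[ 0.5428 -0.2136  0.4243] [ 3.13767715 -0.00383897  0.32229296]
[0.033, -0.167, 0.004, 0.003, -0.005, 0.425]
```

Emit:
{"op": "carry_out", "data": {"commands": [[0.008, -0.042, 0, 0, 0, 0.106], [0.017, -0.084, 0, 0, 0, 0.213], [0.025, -0.126, 0, 0, 0, 0.32], [0.033, -0.167, 0, 0, 0, 0.425], [0.033, -0.167, 0, 0, 0, 0.425]]}}

```text
time: 17.6
tool_pos: [0.5187, -0.0405, 0.4247]
ee_rot: [-3.141, -0.005, -0.09]
wrist_force: [-0.8, -0.6, 0.2]
width: 0.0566
finger_force: 0.0
```

```bash
python3 - <<'E'
from meas import *
from bench import *
o=get_obs();print(o["tool_pos"].round(4),o["ee_rot"])
print(tgt([.5206,-.0445,.312],[np.pi,0,-.103],o))
E
```

```text
[ 0.5187 -0.0405  0.4247] [-3.14080793 -0.00536456 -0.08984739]
[0.002, 0.004, 0.113, -0.001, -0.005, 0.013]
```

Emit:
{"op": "carry_out", "data": {"commands": [[0, 0.003, 0.03, 0, 0, 0], [0, 0.003, 0.06, 0, 0, 0], [0, 0.003, 0.09, 0, 0, 0], [0, 0.003, 0.112, 0, 0, 0], [0, 0.003, 0.112, 0, 0, 0]]}}

```text
time: 18.1
tool_pos: [0.5182, -0.0483, 0.3065]
ee_rot: [-3.141, 0.006, -0.096]
wrist_force: [-1.2, 0.3, -0.4]
width: 0.0564
finger_force: 0.0
```

Emit:
{"op": "carry_out", "data": {"commands": [[0, 0, 0, 0, 0, 0], [0, 0, 0, 0, 0, 0], [0, 0, 0, 0, 0, 0], [0, 0, 0, 0, 0, 0], [0, 0, 0, 0, 0, 0]], "jaw": 0.05}}

```text
time: 18.6
tool_pos: [0.5195, -0.0479, 0.3102]
ee_rot: [3.141, -0.001, -0.095]
wrist_force: [0.7, -1.0, -0.2]
width: 0.0196
finger_force: 0.0
```

Emit:
{"op": "carry_out", "data": {"commands": [[0, 0, 0, 0, 0, 0], [0, 0, 0, 0, 0, 0], [0, 0, 0, 0, 0, 0], [0, 0, 0, 0, 0, 0], [0, 0, 0, 0, 0, 0]]}}

```text
time: 19.1
tool_pos: [0.5194, -0.0473, 0.3103]
ee_rot: [-3.141, -0.002, -0.094]
wrist_force: [1.1, 4.7, 4.6]
width: 0.011
finger_force: 30.0
```

Emit:
{"op": "carry_out", "data": {"commands": [[0, 0.001, 0, 0, 0, 0], [0, 0.002, -0.001, 0, 0, 0], [0, 0.0025, -0.001, 0, 0, 0], [0, 0.0025, -0.001, 0, 0, 0], [0, 0.0025, -0.001, 0, 0, 0]]}}

```text
time: 19.6
tool_pos: [0.5192, -0.0496, 0.3111]
ee_rot: [-3.14, -0.001, -0.094]
wrist_force: [0.7, 5.2, 5.6]
width: 0.0109
finger_force: 30.0
```

Emit:
{"op": "carry_out", "data": {"commands": [[0, 0, 0, 0, 0, 0], [0, 0, 0, 0, 0, 0], [0, 0, 0, 0, 0, 0], [0, 0, 0, 0, 0, 0], [0, 0, 0, 0, 0, 0]], "jaw": 0.6}}

```text
time: 20.1
tool_pos: [0.5188, -0.0507, 0.31]
ee_rot: [3.141, 0.001, -0.096]
wrist_force: [0.5, -0.5, -0.0]
width: 0.0476
finger_force: 0.0
```

Emit:
{"op": "carry_out", "data": {"commands": [[0, 0, -0.04, 0, 0, 0], [0, 0, -0.08, 0, 0, 0], [0, 0, -0.12, 0, 0, 0], [0, 0.05, -0.12, 0, 0, -0.14], [0, 0.1, -0.12, 0, 0, -0.28]]}}

```text
time: 20.6
tool_pos: [0.5108, -0.1426, 0.4328]
ee_rot: [3.139, -0.004, 0.18]
wrist_force: [0.9, -0.4, 0.6]
width: 0.0566
finger_force: 0.0
```

```bash
python3 - <<'E'
from meas import *
from bench import *
o=get_obs();print(o["tool_pos"].round(4),o["ee_rot"])
print(tgt([.542,-.258,.42],[np.pi,0,1.04],o))
E
```

```text
[ 0.5108 -0.1426  0.4328] [ 3.13857385 -0.00403468  0.17997173]
[0.01, 0.119, 0.013, 0.005, -0.002, -0.86]
```

Emit:
{"op": "carry_out", "data": {"commands": [[0.002, 0.024, 0, 0, 0, -0.14], [0.004, 0.048, 0, 0, 0, -0.28], [0.006, 0.072, 0, 0, 0, -0.42], [0.009, 0.096, 0, 0, 0, -0.56], [0.012, 0.119, 0, 0, 0, -0.7]]}}

```text
time: 21.1
tool_pos: [0.5426, -0.2587, 0.4303]
ee_rot: [-3.141, 0.0, 0.876]
wrist_force: [0.4, -0.3, -0.3]
width: 0.0568
finger_force: 0.0
```

Emit:
{"op": "carry_out", "data": {"commands": [[0, 0, 0.04, 0, 0, -0.08], [0, 0, 0.08, 0, 0, -0.16], [0, 0, 0.12, 0, 0, -0.16], [0, 0, 0.13, 0, 0, -0.16], [0, 0, 0.13, 0, 0, -0.16]]}}

```text
time: 21.6
tool_pos: [0.5418, -0.2571, 0.2985]
ee_rot: [-3.137, 0.0, 1.031]
wrist_force: [-0.9, -0.3, 0.9]
width: 0.0567
finger_force: 0.0
```

```bash
cat >> meas.py <<'E'
def full(t,piv=(.5168,-.0805)):
    ax(t,174)
    X,Y,Z=tilt(t,84.1,piv)
    k=(Z>.076);print("handle",np.median(X[k]),"angle",np.arctan2(np.median(X[k]),np.median(Z[k])-.004))
    for tl in(.33,.37,.41):
        a=X*np.cos(tl)-Z*np.sin(tl);u=X*np.sin(tl)+Z*np.cos(tl)
        back=(abs(a+.018)<.008)&(abs(u)<.042)&(u>.02)
        print(tl,back.sum(),np.polyfit(u[back],a[back],1).round(3))
E
python3 - <<'E'
from meas import *
from bench import *
o=get_obs();print(o["tool_pos"].round(4),o["ee_rot"],o["width"])
s=snapshot("scene");t=snapshot("top");pickle.dump({"top":t,"scene":s},open("s7.pkl","wb"))
full(t)
m=np.hstack([t["img"][150:270,225:355],s["img"][180:300,190:320]])
cv2.imwrite("pics/t7.png",cv2.resize(m[:,:,::-1],(800,369),interpolation=cv2.INTER_CUBIC))
E
```

```text
[ 0.5418 -0.2571  0.2985] [-3.13715391e+00  2.71689304e-04  1.03109264e+00] 0.05671917617281187
107 82 [ 0.42  -0.071] [ 0.6131 -0.0902] [ 0.5166 -0.0806] 174.31
handle 0.03159370997206721 angle 0.3467914089740868
0.33 99 [ 0.036 -0.019]
0.37 100 [ 0.014 -0.019]
0.41 100 [-0.019 -0.02 ]
```

View pics/t7.png

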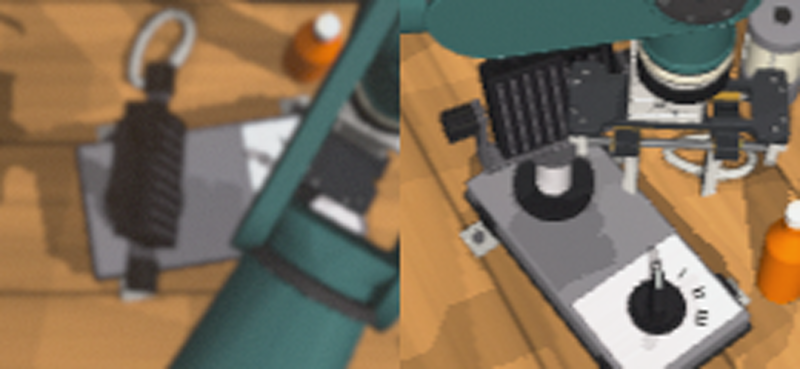

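Emit:
{"op": "carry_out", "data": {"commands": [[-0.001, 0.001, 0.045, 0, 0, 0], [-0.001, 0.001, 0.09, 0, 0, 0], [-0.001, 0.001, 0.135, 0, 0, 0], [-0.001, 0.001, 0.17, 0, 0, 0], [-0.001, 0.001, 0.2, 0, 0, 0]]}}

```text
time: 22.2
tool_pos: [0.5445, -0.2597, 0.102]
ee_rot: [3.137, 0.0, 1.031]
wrist_force: [-0.1, 0.1, 0.4]
width: 0.0564
finger_force: 0.0
```

Emit:
{"op": "carry_out", "data": {"commands": [[0, 0, 0, 0, 0, 0], [0, 0, 0, 0, 0, 0], [0, 0, 0.01, 0, 0, 0], [0, 0, 0.018, 0, 0, 0], [0, 0, 0.023, 0, 0, 0]], "jaw": 0.3}}

```text
time: 22.7
tool_pos: [0.5432, -0.259, 0.0779]
ee_rot: [3.14, 0.0, 1.031]
wrist_force: [-0.2, -0.4, -0.1]
width: 0.0285
finger_force: 0.0
```

Emit:
{"op": "carry_out", "data": {"commands": [[0, 0, 0, 0, 0, 0], [0, 0, 0, 0, 0, 0], [0, 0, 0, 0, 0, 0], [0, 0, 0, 0, 0, 0], [0, 0, 0, 0, 0, 0]], "jaw": 0.3}}

```text
time: 23.2
tool_pos: [0.543, -0.2589, 0.0778]
ee_rot: [3.141, 0.0, 1.031]
wrist_force: [-0.2, 0.3, 0.6]
width: 0.0284
finger_force: 0.0
```

Emit:
{"op": "carry_out", "data": {"commands": [[0, 0, 0.003, 0, 0, 0], [0, 0, 0.003, 0, 0, 0], [0, 0, 0.003, 0, 0, 0], [0, 0, 0.003, 0, 0, 0], [0, 0, 0.003, 0, 0, 0]], "jaw": 0.05}}

```text
time: 23.7
tool_pos: [0.5427, -0.2587, 0.074]
ee_rot: [-3.141, 0.0, 1.031]
wrist_force: [1.3, -0.7, -3.2]
width: 0.0139
finger_force: 30.0
```

Emit:
{"op": "carry_out", "data": {"commands": [[0, 0, 0, 0, 0, 0.12], [0, 0, 0, 0, 0, 0.24], [0, 0, 0, 0, 0, 0.36], [0, 0, 0, 0, 0, 0.48], [0, 0, 0, 0, 0, 0.6]]}}

```text
time: 24.2
tool_pos: [0.5435, -0.2596, 0.074]
ee_rot: [3.14, -0.001, 0.426]
wrist_force: [3.8, -3.1, -3.8]
width: 0.0139
finger_force: 30.0
```

Emit:
{"op": "carry_out", "data": {"commands": [[0, 0, 0, 0, 0, 0.12], [0, 0, 0, 0, 0, 0.24], [0, 0, 0, 0, 0, 0.36], [0, 0, 0, 0, 0, 0.48], [0, 0, 0, 0, 0, 0.6]]}}

```text
time: 24.7
tool_pos: [0.5436, -0.2607, 0.074]
ee_rot: [3.138, -0.002, -0.174]
wrist_force: [3.4, -5.1, -4.9]
width: 0.0137
finger_force: 30.0
```

Emit:
{"op": "carry_out", "data": {"commands": [[0, 0, 0, 0, 0, 0], [0, 0, 0, 0, 0, 0], [0, 0, 0, 0, 0, 0], [0, 0, 0, 0, 0, 0], [0, 0, 0, 0, 0, 0]], "jaw": 0.5}}

```text
time: 25.2
tool_pos: [0.5429, -0.2586, 0.0747]
ee_rot: [3.142, -0.0, -0.168]
wrist_force: [0.5, 0.4, -0.2]
width: 0.0468
finger_force: 0.0
```

Emit:
{"op": "carry_out", "data": {"commands": [[0, 0, -0.04, 0, 0, 0], [0, 0, -0.09, 0, 0, 0], [0, 0, -0.14, 0, 0, 0], [0, 0, -0.19, 0, 0, 0], [0, 0, -0.24, 0, 0, 0]]}}

```text
time: 25.7
tool_pos: [0.5425, -0.2584, 0.3168]
ee_rot: [3.141, -0.001, -0.168]
wrist_force: [0.6, 0.5, 1.1]
width: 0.0473
finger_force: 0.0
```

```bash
python3 - <<'E'
from meas import *
from bench import *
o=get_obs();print(o["tool_pos"].round(4),o["ee_rot"])
print(tgt([.33,-.42,.32],[np.pi,0,-.15],o))
E
```

```text
[ 0.5425 -0.2584  0.3168] [ 3.14137870e+00 -5.25932228e-04 -1.68164764e-01]
[-0.182, 0.195, -0.003, 0.0, -0.001, -0.018]
```

Emit:
{"op": "carry_out", "data": {"commands": [[-0.03, 0.033, 0, 0, 0, 0], [-0.06, 0.066, 0, 0, 0, 0], [-0.09, 0.099, 0, 0, 0, 0], [-0.12, 0.132, 0, 0, 0, 0], [-0.15, 0.165, 0, 0, 0, 0]]}}

```text
time: 26.2
tool_pos: [0.3658, -0.3969, 0.3148]
ee_rot: [3.141, -0.0, -0.168]
wrist_force: [-0.1, 0.4, 0.3]
width: 0.0471
finger_force: 0.0
```

Emit:
{"op": "carry_out", "data": {"commands": [[-0.03, 0.03, 0, 0, 0, 0], [-0.05, 0.05, 0, 0, 0, 0], [-0.05, 0.05, 0, 0, 0, 0], [-0.05, 0.05, 0, 0, 0, 0], [-0.05, 0.05, 0, 0, 0, 0]]}}

```text
time: 26.7
tool_pos: [0.3104, -0.4365, 0.3146]
ee_rot: [-3.141, -0.001, -0.167]
wrist_force: [-0.6, -0.2, 0.1]
width: 0.047
finger_force: 0.0
```

```bash
python3 - <<'E'
from meas import *
from bench import *
o=get_obs();print(o["tool_pos"].round(4),o["ee_rot"])
s=snapshot("scene");t=snapshot("top")
full(t);ax(s,174)
W=cloud(t);z=W[...,2]
P=W[(abs(z-.297)<.008)&(W[...,1]<.31)&(W[...,1]>0)&(W[...,0]>.70)][:,:2]
v=np.linalg.svd(P-P.mean(0))[2][0];print(len(P),"door",np.degrees(np.arctan2(*v[::-1]))%180+180-188.6)
m=(z>.082)&(z<.11)&(abs(W[...,0]-.542)<.03)&(abs(W[...,1]+.259)<.03);print(cv2.minAreaRect((W[m][:,:2]*1000).astype(np.float32)),m.sum())
cv2.imwrite("pics/t8.png",cv2.resize(t["img"][100:290,40:380,::-1],(800,447),interpolation=cv2.INTER_CUBIC))
E
```

```text
[ 0.3104 -0.4365  0.3146] [-3.14142098e+00 -5.63570386e-04 -1.67187128e-01]
105 88 [ 0.4195 -0.0711] [ 0.6134 -0.0907] [ 0.5164 -0.0809] 174.21
handle 0.0316735530779266 angle 0.34548884142430075
0.33 108 [ 0.038 -0.019]
0.37 106 [ 0.007 -0.019]
0.41 108 [-0.034 -0.019]
75 68 [ 0.4202 -0.0738] [ 0.611 -0.095] [ 0.5156 -0.0844] 173.65
577 door 102.09352984052171
((542.3734130859375, -258.85906982421875), (13.8494234085083, 45.073646545410156), 82.9145278930664) 60
```

View pics/t8.png

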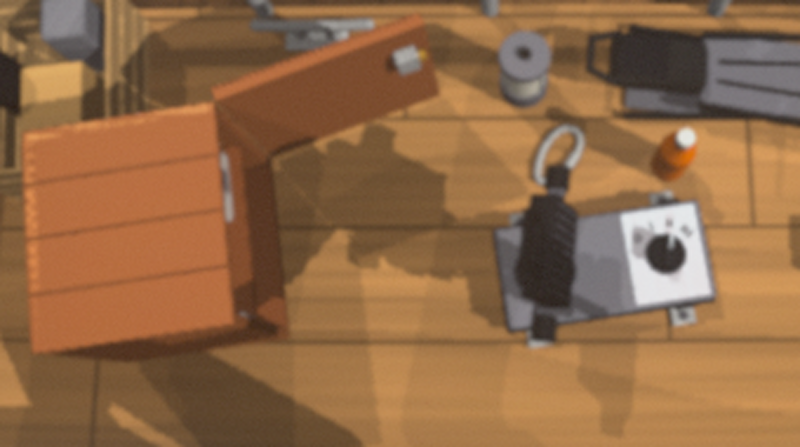

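```bash
python3 - <<'E'
from meas import *
from bench import *
s=snapshot("scene");t=snapshot("top");d=load("s0.pkl")
for n,q in(("scene",s),("top",t)):
    X,Y,Z=tilt(q,84.1,(.5166,-.0807));k=(Z>.076)&(Z<.105)
    # relative: handle vs head top-face centre
    print(n,"handle",np.median(X[k]).round(4),np.median(Z[k]).round(4))
    tl=.36
    for _ in range(8):
        a=X*np.cos(tl)-Z*np.sin(tl);u=X*np.sin(tl)+Z*np.cos(tl)
        b=(abs(a+.019)<.007)&(u<.042)&(u>-.03)
        p=np.polyfit(u[b],a[b],1);tl+=np.arctan(p[0])
    tp=(abs(u-.049)<.006)&(abs(Y)<.06);print(" back tilt",tl.round(3),b.sum(),p[1].round(4)," top-face a-range",np.percentile(a[tp],[3,97]).round(4))
E
```

```text
scene handle 0.028 0.0915
 back tilt 0.353 737 -0.0192  top-face a-range [-0.0207  0.0134]
top handle 0.0319 0.0921
 back tilt 0.356 304 -0.0184  top-face a-range [-0.0184  0.0146]
```

```bash
python3 -c "
from bench import *
print(close_job())"
```

```text
the job is handed in; nothing more can be done
None
```

The job is handed in at about 27 s: the door stands open at about 102°, the beam is aimed within an estimated 7 mm of the middle of the lower opening (tilt about 0.355 rad against the 0.367 wanted), the selector is on two bars, and the arm is clear and touching nothing.

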